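# Seat a keyed filter cell on the upward-looking inspection camera and hold it home

### The arm

A 6-joint arm with a two-finger parallel gripper is mounted at the origin on a cart in front of the work surface, level with it; the furniture and walls round the work are solid. World frame = base frame: x ahead of the robot, y to its left, z up, the work surface at z = 0. Lengths are in m, angles in rad, forces in N, time in s.
With the tool pointing down it reaches from about 0.35 to 0.8 m from the base axis. Payload 7.3 kg.
Tool frame: the origin (TCP) lies at the very end of the fingers, on their centre line; the grasp point (between the pads) lies 19 mm behind it; z points along the fingers, y is the line along which they close (so a half turn about z gives the same grasp; the last joint's range is limited). The gripper opens to 85 mm and grips with 20 to 120 N. Pads are 22 mm wide; open, the fingers measure 114 mm over their backs; the gripper's body (76 mm by 85 mm) begins 54 mm behind the grasp point. The pads swing forward as they close: fully open they stand 13 mm farther back than shut.
Start: joints at [1.022, 0.342, 1.524, -0, 1.275, -0.146], TCP at [0.206, 0.483, 0.231] pointing down, gripper open.
Joint ranges: [-2.53, 2.53], [-0.77, 2.02], [0.04, 2.7], [-1, 4.14], [0.28, 2.66], [-3.11, 3.11]. Speed limits (rad/s): [2.57, 2.57, 3.14, 3.14, 3.14, 3.14].

### API

Orientations are given as a 3x3 rotation matrix whose columns are the frame's x, y, z axes.
In Python, from rig import r, viewer gives the robot as it stands. The module is installed in compiled form; this text tells all that it offers.
- The arm moves only by the tool carry_out, never from a script. Its argument "steps" is a list that holds one entry, the list of rows, each a list of 6 numbers: the shift along the world's x, y, z in units of 25 mm (1.0 is 25 mm), then the turn, a rotation vector about the world's x, y, z in rad. In form: [[[x, y, z, ax, ay, az], ...]]. A call has 1 to 5 rows; each row is the pose to reach, as a shift and turn from the pose commanded when the call began; what a row does not reach only later rows make up. A row lasts 1/12 s, in which the tool goes at most 41.7 mm and 7.16 degrees, less where a joint would pass 70% of its speed; a pose out of reach is approached as far as the arm can. A call with a gripper value outside its range is refused whole. "grip" is the opening in per cent of the stroke, from 0 (shut) to 100 (fully open), set as the call begins (left out, the last holds). The fingers move at their own pace and stop on an object; the grip force is fixed at half the most. Time passes only in rows, so rows that repeat a pose let the fingers close. It gives the time, the measured TCP pose, the force, the opening and the grip force at its end, in the units of the state.
- r.get_obs(): the state, without advancing time (a new reading comes with each control period).
- viewer.grab_frame(name): name is "scene" or "top" or "wrist"; returns the picture (400x640x3 uint8, red, green, blue); there is no depth.
- viewer.get_calibration(name): a dict with "fov_y" (degrees; the focal length in pixels is half the picture's height over the tangent of half this angle, whatever the lens; pixels are square), "cx", "cy" (the principal point, pixels), "pose" (4x4, takes a point from camera to world coordinates). Camera axes: x right, y down, z forward; pixel columns grow to the right and rows downward; lengths in m; the calibration is good to about 2 mm. A picture is of the moment at which its call begins: read the wrist's pose just before it. get_calibration takes no time and is no camera call; for the wrist camera it gives the pose at the moment of the call.
- r.finish_job(): hands the job in; it is judged then, once.
The state is a dict: "time": time; "joints": joint angles; "dq": joint speeds; "joint_efforts": joint torques, N m; "tcp_pos": TCP position; "tcp_rot": TCP orientation; "contact_force": force on the tool from outside, world axes, zero at the start; "wrist_torque": the same for the moment, N m; "finger_gap": opening from 0.0 (shut) to 1.0 (fully open); "grip_force": force on a finger pad.
Only numpy, scipy, OpenCV 4.12 (cv2) and the standard library are available. Lean on these libraries where they do the work, as an engineer would, in place of code of your own. Each camera call takes 0.05 s, during which the arm holds its last target. There are 200 camera calls.

### The job

Lift the knurled filter cell up off its parking peg and set it down over the spigot of the inspection camera. Turn it there until the keyways hidden inside its skirt drop over the spigot's pins, then push it fully home against the sprung ring and finish while still gripping it and holding it pushed home: do not let go, the spring would push it back up. Leave the plain dust cap on its peg and everything else on the desk where it is.

Things in the scene. Friction and masses are not known exactly. Their poses are not given: they have to be found in the camera images.
- cell_mid (a point): Centre, half-way up, of the filter cell: knurled bare-aluminium round collar, 50 mm across, 38 mm tall, closed on top by a flat rim round a dark glass, open below; about 120 g. z: its axis, up. Skirt underside 19 mm below this point, top 19 mm above. Hangs upright on a peg at the start. Can be gripped across its diameter at any angle, from above.
- cell_skirt (a point): Centre of the underside of the cell's open skirt. The lowest 16 mm inside are a land of 34.4 mm bore, cut by four upright keyways, 8 mm wide, 90 degrees apart, open at the underside. Nothing outside shows where they are, and this frame's angle is of no use without the pins' angle, which is not given.
- peg_top (a point): Top of the fixed black peg head (28 mm wide) that carries the cell, inside it, 119 mm above the desk; the cell's underside hangs 34 mm below this point, so lift it more than 34 mm to clear the peg.
- mount_seat (a point): Centre of the shoulder of the inspection camera, 85 mm above the desk, z up. The camera is a fixed upright grey cylinder, 49 mm across, on a 66 mm round foot. Home is when the cell's underside has stopped on this shoulder: cell_mid then lies 19 mm above this point.
- spigot_top (a point): Top of the camera's fixed steel spigot, z up: 32 mm in diameter, 30 mm high above the shoulder, its top 10 mm tapering to 22 mm. The cell's bore goes over it.
- pin_level (a point): On the spigot's axis, level with the top of its two opposite steel pins, 12 mm above the shoulder. The pins are 5 mm thick and reach 20.6 mm from the axis. Their angle varies and is not given. A cell whose keyways are not over the pins stops with its underside here; turning it up to a quarter turn, either way, brings keyways over them (fit: at least 0.08 rad either side) and it can go down.
- spring_ring (a joint): Travel of the sprung steel ring round the foot of the spigot, in m: 0 up (its top 6 mm above the shoulder), 0.006 pushed flush with the shoulder. It pushes back with 3 N at 0 and 6 N at 0.006, more than the cell's weight.
- dust_cap_mid (a point): Centre of a plain smooth aluminium dust cap, 43 mm in diameter and 26 mm tall, that hangs on a second, equal peg. Not needed: leave it there.
- motor: Bystander: black brushless motor, 28x62x32 mm, origin under its centre.
- bottle: Bystander: small black needle bottle, 18x25x68 mm, standing, origin under its centre.
- spool: Bystander: blue solder spool, 62x82x32 mm, origin under its centre.
- hex_keys: Bystander: folding hex key set, 88x23x13 mm, origin under its centre.
- board: Bystander: small circuit board, 38x37x6 mm, origin under its centre.
- driver: Bystander: small yellow screwdriver, 134x17x18 mm, origin under its centre.
Not all that is in view belongs to the job. What is shaped like the part that bears cell_mid but red is not meant.

How it is judged:
On the way, in this order (a step that is already met when the one before it is completed fails the run):
1. the filter cell is gripped and lifted clear above its peg (height (world z) of cell_mid above 0.142 m and contact force between the fingers and cell above 0.5 N), for 0.1 s.
2. the cell's skirt is over the spigot (horizontal distance between cell_mid and mount_seat below 0.006 m and z of cell_mid in the frame of mount_seat below 0.045 m), for 0.1 s.
3. the keyways have dropped over the pins (horizontal distance between cell_mid and mount_seat below 0.004 m and z of cell_mid in the frame of mount_seat below 0.0275 m and angle between cell_mid's own z axis and vertical below 0.08 rad), for 0.1 s.
At the end, for the whole second after the job is handed in: the cell sits upright (within 0.08 rad) on the spigot with its keyways over the pins, within 1.5 mm of the shoulder and 3 mm of the axis, the sprung ring pressed down by more than 4.5 mm, and the fingers still hold the cell (contact force above 1.5 N) (value of joint spring_ring above 0.0045 m and z of cell_mid in the frame of mount_seat between 0.0165 and 0.0205 m and horizontal distance between cell_mid and mount_seat below 0.003 m and angle between cell_mid's own z axis and vertical below 0.08 rad and contact force between the fingers and cell above 1.5 N); the arm keeps its last pose, push and grip.
It fails at once if the dust cap or another loose thing on the desk is moved by more than 30 mm (distance of any of dust_cap_mid, motor, bottle, spool, hex_keys, board, driver from where it was at the start of the episode above 0.03 m).
It also fails if it takes over 45 s, if anything falls off the work surface, if the arm or the gripper's body presses on something with over 40 N, if the wrist force passes 120 N, or if a joint passes its speed limit or range.

## Working session

There is one attempt and no reset: what is moved stays moved. The work goes in short steps, Python scripts to look and compute and a tool call to move; the robot and the scene stay as the last step left them, time stands still between calls to the robot, and variables do not carry over. Pictures are saved under pics/ and viewed, at most 10 in all, crops included, and the job is handed in when it is done.

Besides the shell and the picture viewer there is one more tool, called after "Call:" as name(argument=value, ...), one argument or row to a line, values as JSON. carry_out: Moves the arm, as the interface text tells. Its arguments: {"type":"object","properties":{"steps":{"type":"array"},"grip":{"type":"number"}},"required":["steps"]}

```bash
mkdir -p pics; cat > h.py <<'E'
import numpy as np, cv2
from rig import r, viewer
def cal(n):
    c=viewer.get_calibration(n); f=200/np.tan(np.radians(c["fov_y"])/2); return f,c["cx"],c["cy"],np.array(c["pose"])
def ray(n,u,v,c=None):
    f,cx,cy,P=c or cal(n); d=P[:3,:3]@np.array([(u-cx)/f,(v-cy)/f,1]); return P[:3,3],d/np.linalg.norm(d)
def onz(n,u,v,z,c=None):
    o,d=ray(n,u,v,c); return o+d*(z-o[2])/d[2]
def proj(n,p,c=None):
    f,cx,cy,P=c or cal(n); q=P[:3,:3].T@(np.array(p)-P[:3,3]); return np.array([cx+f*q[0]/q[2],cy+f*q[1]/q[2]])
def grab(n,name):
    c=cal(n); im=viewer.grab_frame(n)[:,:,::-1].copy(); cv2.imwrite(f"pics/{name}.png",im); return im,c
E
python3 - <<'E'
from h import *
a,_=grab("scene","s0");b,_=grab("top","t0")
for n in("scene","top","wrist"): print(n,*[np.round(x,3).tolist() for x in cal(n)])
o=r.get_obs();print(o["tcp_pos"],o["tcp_rot"],o["finger_gap"],o["contact_force"],o["time"])
E
```

```text
scene 431.185 329.041 199.626 [[-0.719, -0.283, 0.635, -0.351], [-0.695, 0.308, -0.65, 1.113], [-0.011, -0.908, -0.418, 0.661], [0.0, 0.0, 0.0, 1.0]]
top 370.497 319.767 203.996 [[0.027, -0.993, 0.119, 0.397], [-1.0, -0.026, 0.007, 0.237], [-0.004, -0.119, -0.993, 1.34], [0.0, 0.0, 0.0, 1.0]]
wrist 294.175 322.966 201.086 [[0.392, 0.871, 0.296, 0.129], [0.92, -0.371, -0.127, 0.514], [-0.001, 0.322, -0.947, 0.373], [0.0, 0.0, 0.0, 1.0]]
[0.20558071 0.48270187 0.23072888] [[-9.19964699e-01  3.92000561e-01 -7.15795392e-04]
 [ 3.92001151e-01  9.19964059e-01 -1.10847370e-03]
 [ 2.23983721e-04 -1.30034929e-03 -9.99999129e-01]] 1.0024346556422663 [-0.00829381 -0.36385524 -0.13064278] 0.1
```

View pics/s0.png

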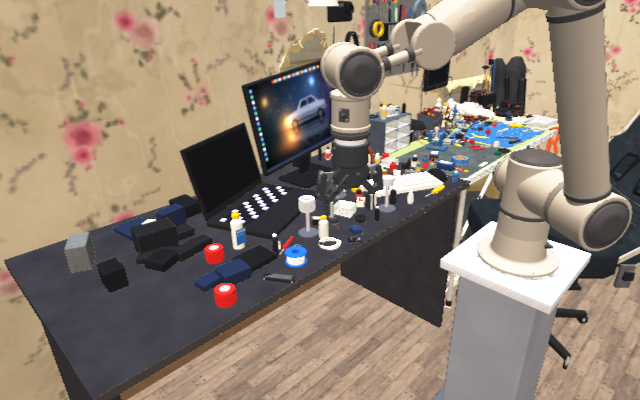

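View pics/t0.png

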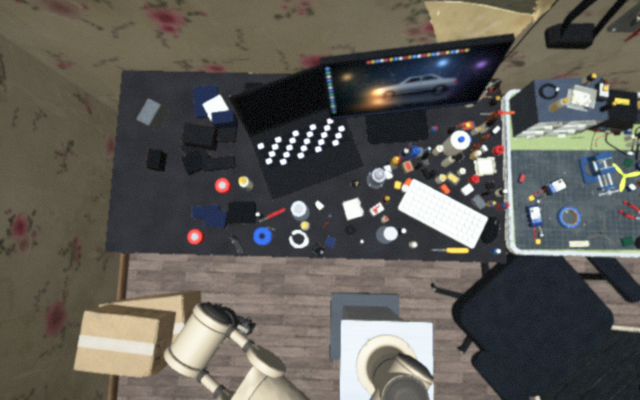

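Scene: light cylinders on stands at (307,202) and (389,183). Top: round bright objects at (299,209), (388,234) and (376,177), plus red round objects at (222,185) and (195,237), which are decoys. I'll look at crops.

```bash
python3 - <<'E'
from h import *
a=cv2.imread("pics/s0.png");b=cv2.imread("pics/t0.png")
A=cv2.resize(a[150:260,260:460],(800,440),interpolation=3)
B=cv2.resize(b[160:260,260:420],(800,500),interpolation=3)[:,:]
cv2.imwrite("pics/c0.png",np.vstack([cv2.resize(A,(600,300)),cv2.resize(B,(600,300))]))
for u,v,z in((299,209,.123),(388,234,.12),(376,177,.115),(388,234,.123)):
    p=onz("top",u,v,z);print((u,v),p.round(3),np.hypot(p[0],p[1]).round(3),proj("scene",p).round(0))
E
```

```text
(299, 209) [0.524 0.314 0.123] 0.611 [307. 198.]
(388, 234) [0.45  0.019 0.12 ] 0.45 [386. 178.]
(376, 177) [0.64  0.059 0.115] 0.642 [336. 169.]
(388, 234) [0.449 0.019 0.123] 0.45 [386. 178.]
```

View pics/c0.png

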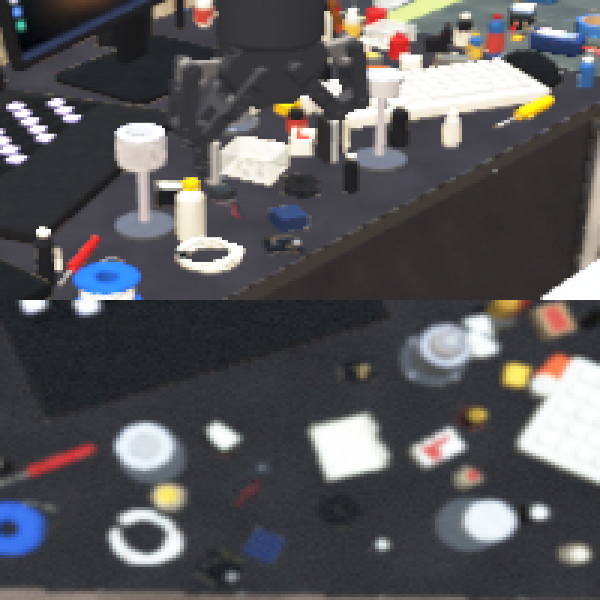

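The cell is the rimmed, dark-topped cylinder at top (299,209), scene (307,202). The smaller plain one at (388,234) is the dust cap, and the camera with its spigot is at (376,177). The red ones are not meant. Next I'll move above the cell.

Call:
carry_out(
  steps=[
    [[1.5, -0.8, 0, 0, 0, 0.1], [3, -1.6, 0, 0, 0, 0.2], [4.5, -2.4, 0, 0, 0, 0.3], [6, -3.2, 0, 0, 0, 0.4], [7.5, -4, 0, 0, 0, 0.4]],
  ],
  grip=100,
)

```text
time: 0.52
tcp_pos: [0.3909, 0.3837, 0.2311]
tcp_rot: [[-1.0, -0.003, -0.0], [-0.003, 1.0, -0.0], [0.0, -0.0, -1.0]]
contact_force: [0.7, 1.0, -0.4]
finger_gap: 0.999
grip_force: 0.0
```

Call:
carry_out(
  steps=[
    [[1.5, -0.8, 0, 0, 0, 0], [3, -1.6, 0, 0, 0, 0], [4, -2.2, 0, 0, 0, 0], [4.2, -2.4, 0, 0, 0, 0], [4.2, -2.4, 0, 0, 0, 0]],
  ],
)

```text
time: 0.93
tcp_pos: [0.496, 0.3232, 0.2303]
tcp_rot: [[-1.0, 0.006, -0.001], [0.006, 1.0, -0.001], [0.001, -0.001, -1.0]]
contact_force: [-0.5, -0.2, -0.2]
finger_gap: 0.997
grip_force: 0.0
```

```bash
python3 - <<'E'
from h import *
a,c=grab("wrist","w1")
o=r.get_obs();print(o["tcp_pos"],o["tcp_rot"].round(3).tolist(),o["joints"],o["time"])
print(proj("wrist",(.524,.314,.123),c))
E
```

```text
[0.49451791 0.32441224 0.23057668] [[-1.0, 0.005, -0.002], [0.005, 1.0, -0.0], [0.002, -0.0, -1.0]] [ 4.50793855e-01  4.66471003e-01  1.33189223e+00  4.98402829e-04
  1.34489797e+00 -1.11550846e+00] 0.9833
[314.35619522 228.15789093]
```

View pics/w1.png

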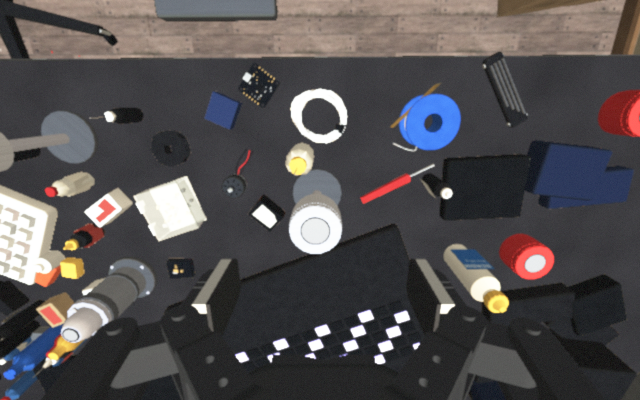

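The wrist view shows the cell with its rim and glass centred near (315,229). The camera lies lower left, its spigot top at about (70,332), and the dust cap is at the far left (5,150). Measuring both.

```bash
python3 - <<'E'
from h import *
a=cv2.imread("pics/w1.png");c=cal("wrist")
g=cv2.cvtColor(a,6);roi=a[175:270,270:365]
h=cv2.GaussianBlur(cv2.cvtColor(roi,6),(3,3),0)
# dark glass blob within the bright rim
for lo in (190,215,235):
    m=(h>lo).astype(np.uint8)
    cs,hi=cv2.findContours(m,cv2.RETR_CCOMP,cv2.CHAIN_APPROX_NONE)
    for k,q in enumerate(cs):
        if len(q)>30:
            e=cv2.fitEllipse(q);x=e[0][0]+270;y=e[0][1]+175
            print(lo,hi[0][k][3],round(x,1),round(y,1),np.round(e[1],1),onz("wrist",x,y,.123,c).round(4))
print("r expect px",25*c[0]/np.linalg.norm(c[3][:3,3]-[.524,.314,.123])/1000)
print("spigot",onz("wrist",70,333,.115,c).round(4),onz("top",378,174,.115).round(4))
cv2.imwrite("pics/c1.png",np.hstack([cv2.resize(a[170:280,260:370],(400,400)),cv2.resize(a[250:360,30:140],(400,400))]))
E
```

```text
190 -1 315.0 229.0 [47.6 52. ] [0.5235 0.3159 0.123 ]
215 -1 315.0 229.1 [46.3 50.8] [0.5236 0.3159 0.123 ]
215 1 318.0 226.7 [17.6 24.8] [0.5212 0.3187 0.123 ]
235 -1 314.9 230.6 [21.3 23.7] [0.5251 0.3158 0.123 ]
235 -1 315.0 229.4 [45.2 50. ] [0.5238 0.3159 0.123 ]
235 2 314.9 230.4 [29.5 32.1] [0.5249 0.3158 0.123 ]
r expect px 26.8261000732635
spigot [0.6496 0.0468 0.115 ] [0.6501 0.0526 0.115 ]
```

View pics/c1.png

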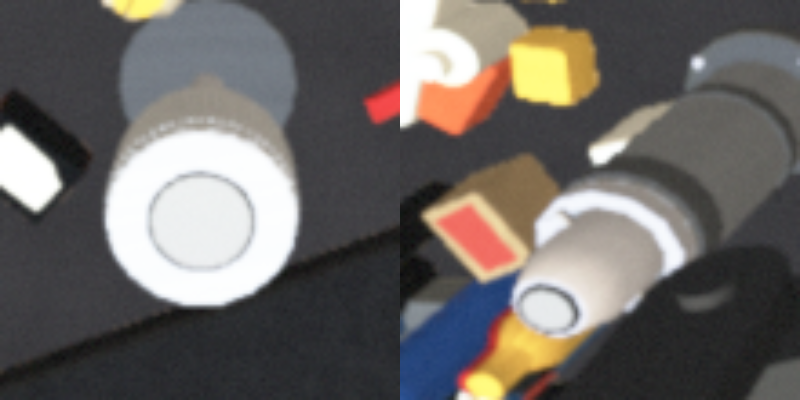

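The crop confirms the knurled collar with flat rim and glass (glass centre ≈ (315,230)), giving the cell at (0.5245, 0.316). Descending over it.

Call:
carry_out(
  steps=[
    [[1.2, -0.35, 0, 0, 0, 0], [1.2, -0.35, -1, 0, 0, 0], [1.2, -0.35, -2.5, 0, 0, 0], [1.2, -0.35, -3, 0, 0, 0], [1.2, -0.35, -3, 0, 0, 0]],
  ],
)

```text
time: 1.4
tcp_pos: [0.5208, 0.3167, 0.1524]
tcp_rot: [[-1.0, 0.001, -0.008], [0.001, 1.0, -0.003], [0.008, -0.003, -1.0]]
contact_force: [-1.1, 0.9, -0.2]
finger_gap: 1.0
grip_force: 0.0
```

```bash
python3 - <<'E'
from h import *
a,c=grab("wrist","w2")
o=r.get_obs();print(o["tcp_pos"],o["contact_force"])
print(proj("wrist",(.5245,.316,.123),c), c[0]/np.linalg.norm(c[3][:3,3]-[.524,.314,.123])*.025)
E
```

```text
[0.52230262 0.31716725 0.15500644] [-0.32716041  0.33024694  0.98345647]
[323.66738586 243.06802974] 38.276878618141886
```

View pics/w2.png

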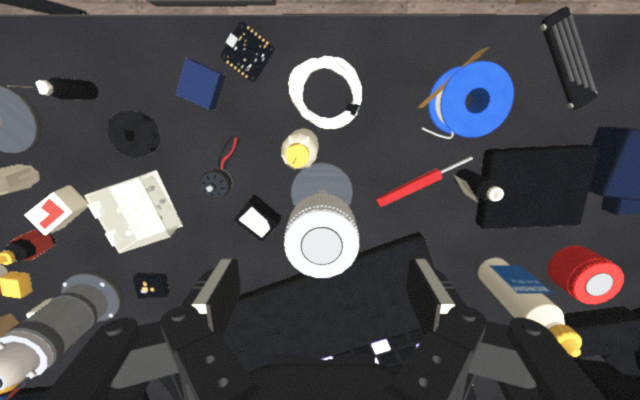

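The glass centre is at (322,244) against a predicted (323.7,243), so it agrees within about 1 mm. Lowering and gripping.

Call:
carry_out(
  steps=[
    [[0, 0, -1, 0, 0, 0], [0, 0, -2, 0, 0, 0], [0, 0, -2.8, 0, 0, 0], [0, 0, -2.8, 0, 0, 0], [0, 0, -2.8, 0, 0, 0]],
  ],
)

```text
time: 1.87
tcp_pos: [0.5244, 0.3172, 0.0875]
tcp_rot: [[-1.0, 0.002, 0.001], [0.002, 1.0, 0.0], [-0.001, 0.0, -1.0]]
contact_force: [0.1, 0.4, 0.5]
finger_gap: 0.999
grip_force: 0.0
```

Call:
carry_out(
  steps=[
    [[0, 0, 0, 0, 0, 0], [0, 0, 0, 0, 0, 0], [0, 0, 0, 0, 0, 0], [0, 0, 0, 0, 0, 0], [0, 0, 0, 0, 0, 0]],
  ],
  grip=0,
)

```text
time: 2.28
tcp_pos: [0.5254, 0.3166, 0.0884]
tcp_rot: [[-1.0, 0.003, 0.003], [0.003, 1.0, 0.001], [-0.003, 0.001, -1.0]]
contact_force: [-0.7, 0.4, 6.6]
finger_gap: 0.565
grip_force: 60.9
```

Call:
carry_out(
  steps=[
    [[0, 0, 0, 0, 0, 0], [0, 0, 0, 0, 0, 0], [0, 0, 0, 0, 0, 0]],
  ],
)

```text
time: 2.53
tcp_pos: [0.5254, 0.3166, 0.0884]
tcp_rot: [[-1.0, 0.003, 0.003], [0.003, 1.0, 0.001], [-0.003, 0.001, -1.0]]
contact_force: [-1.7, 0.5, 6.4]
finger_gap: 0.559
grip_force: 60.9
```

Call:
carry_out(
  steps=[
    [[0, 0, 0.6, 0, 0, 0], [0, 0, 1.6, 0, 0, 0], [0, 0, 2.6, 0, 0, 0], [0, 0, 3.2, 0, 0, 0], [0, 0, 3.2, 0, 0, 0]],
  ],
)

```text
time: 2.95
tcp_pos: [0.5265, 0.3171, 0.1709]
tcp_rot: [[-1.0, 0.003, 0.007], [0.003, 1.0, 0.003], [-0.007, 0.003, -1.0]]
contact_force: [0.9, -0.0, -1.1]
finger_gap: 0.561
grip_force: 62.1
```

Call:
carry_out(
  steps=[
    [[0.6, -1, 0, 0, 0, 0], [1.4, -2.2, 0, 0, 0, 0], [2.2, -3.4, 0, 0, 0, 0], [3, -4.6, 0, 0, 0, 0], [3.6, -5.6, 0, 0, 0, 0]],
  ],
)

```text
time: 3.37
tcp_pos: [0.6154, 0.1739, 0.1652]
tcp_rot: [[-1.0, 0.003, -0.001], [0.003, 1.0, -0.001], [0.001, -0.001, -1.0]]
contact_force: [-0.0, 1.0, -0.5]
finger_gap: 0.56
grip_force: 62.1
```

Call:
carry_out(
  steps=[
    [[0.7, -0.6, 0, 0, 0, 0], [1.2, -1, 0, 0, 0, 0], [1.4, -1.2, 0, 0, 0, 0], [1.4, -1.2, 0, 0, 0, 0], [1.4, -1.2, 0, 0, 0, 0]],
  ],
)

```text
time: 3.78
tcp_pos: [0.6488, 0.1465, 0.1654]
tcp_rot: [[-1.0, 0.003, -0.002], [0.003, 1.0, 0.0], [0.002, 0.0, -1.0]]
contact_force: [0.1, -0.1, -0.4]
finger_gap: 0.561
grip_force: 62.1
```

```bash
python3 - <<'E'
from h import *
a,c=grab("wrist","w3")
b,_=grab("top","t3")
o=r.get_obs();print(o["tcp_pos"],o["contact_force"],o["joints"],o["finger_gap"])
np.save("c3.npy",np.r_[c[0],c[1],c[2],c[3].ravel()])
print(proj("wrist",(.65,.05,.115),c))
E
```

```text
[0.64863694 0.14734993 0.16603561] [-0.1601704   0.07966775 -1.44272713] [ 1.08069197e-01  6.52622454e-01  1.18667716e+00  4.26697808e-04
  1.30330677e+00 -1.46126692e+00] 0.560914112229386
[188.76944211 226.54091575]
```

View pics/w3.png

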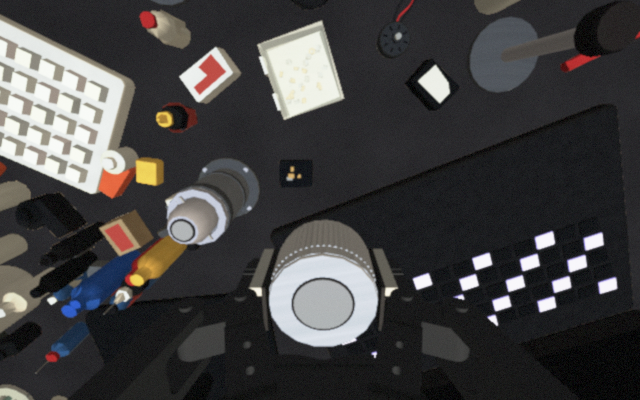

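The spigot top is at about (183,231) and the held cell's glass centre at (323,303). Measuring both, and zooming in on the spigot to see the pins.

```bash
python3 - <<'E'
from h import *
a=cv2.imread("pics/w3.png");k=np.load("c3.npy");c=(k[0],k[1],k[2],k[3:].reshape(4,4))
t=np.array([.6486,.1473,.1660])
print("spigot",onz("wrist",183,231,.115,c).round(4))
print("cell",onz("wrist",323,303,t[2]+.0156+.019,c).round(4),"tcp",t, "proj", proj("wrist",t+[0,0,.0346],c))
S=np.array([.6500,.053,.085])
crop=cv2.resize(a[145:255,145:275],(780,660)[:2] and (709,600),interpolation=2)
cv2.imwrite("pics/c3.png",crop)
E
```

```text
spigot [0.6535 0.0454 0.115 ]
cell [0.649  0.1455 0.2006] tcp [0.6486 0.1473 0.166 ] proj [327.16022573 302.25406123]
```

View pics/c3.png

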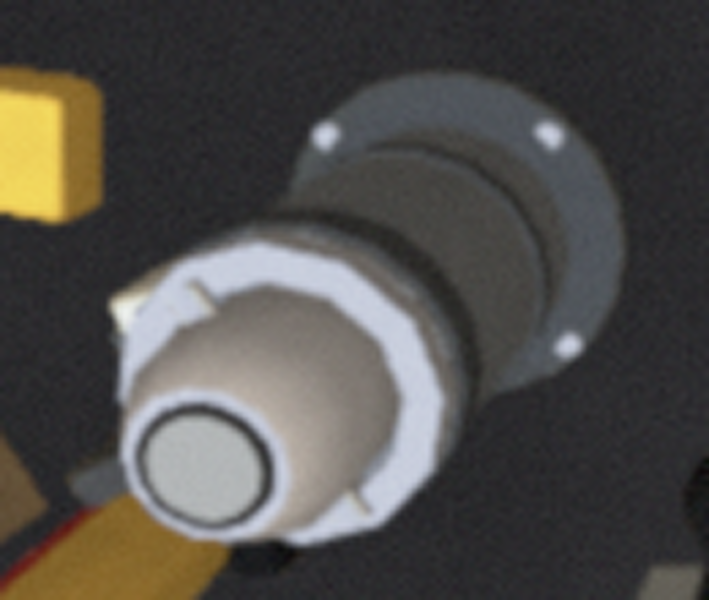

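The pins show at crop (203,300) and (355,500), either side of the spigot. I'll get their angle and a second estimate of the axis.

```bash
python3 - <<'E'
from h import *
k=np.load("c3.npy");c=(k[0],k[1],k[2],k[3:].reshape(4,4)); s=5.454
P=[(192,283),(218,310),(345,490),(365,513)]
Q=[onz("wrist",145+x/s,145+y/s,.0945,c) for x,y in P]
for q in Q:print(q.round(4))
d=Q[3]-Q[0];print("tip dist",np.hypot(*d[:2]),"angle",np.degrees(np.arctan2(d[1],d[0])),"mid",(Q[0]+Q[3])/2)
# ring ellipse centre at z=.091 (ring top r?) and foot screws
print("spig",onz("wrist",182.6,230.1,.115,c))
# foot from 3 screws -> circle centre at desk foot
W=np.array([onz("wrist",145+x/s,145+y/s,.008,c)[:2] for x,y in((326,136),(549,136),(568,345))])
A=np.c_[2*W,np.ones(3)];print("foot",np.linalg.solve(A,(W**2).sum(1))[:2])
E
```

```text
[0.6344 0.037  0.0945]
[0.6384 0.04   0.0945]
[0.6662 0.0543 0.0945]
[0.6699 0.0567 0.0945]
tip dist 0.040620483346066855 angle 29.087266071235966 mid [0.65214721 0.04684336 0.0945    ]
spig [0.6527539  0.04517837 0.115     ]
foot [0.65425178 0.04418885]
```

Tip distance is 40.6 mm (41.2 expected) and the pin angle ≈29°. The axis is near (0.6525, 0.046), which puts the TCP target at about (0.652, 0.047). Moving over it.

Call:
carry_out(
  steps=[
    [[0, -1, 0, 0, 0, 0], [0.1, -2.2, 0, 0, 0, 0], [0.15, -3.4, 0, 0, 0, 0], [0.15, -4, 0, 0, 0, 0], [0.15, -4, 0, 0, 0, 0]],
  ],
)

```text
time: 4.3
tcp_pos: [0.653, 0.0438, 0.1665]
tcp_rot: [[-1.0, 0.005, -0.0], [0.005, 1.0, -0.001], [0.0, -0.001, -1.0]]
contact_force: [0.8, 0.1, -1.7]
finger_gap: 0.555
grip_force: 62.2
```

Call:
carry_out(
  steps=[
    [[0, 0, -0.6, 0, 0, 0], [0, 0, -1.2, 0, 0, 0], [0, 0, -1.5, 0, 0, 0], [0, 0, -1.5, 0, 0, 0], [0, 0, -1.5, 0, 0, 0]],
  ],
)

```text
time: 4.72
tcp_pos: [0.6531, 0.0474, 0.1288]
tcp_rot: [[-1.0, 0.002, -0.001], [0.002, 1.0, 0.0], [0.001, 0.0, -1.0]]
contact_force: [-0.5, 0.7, -1.2]
finger_gap: 0.559
grip_force: 62.2
```

```bash
python3 - <<'E'
from h import *
a,c=grab("wrist","w4")
t,_=grab("top","t4");s,_=grab("scene","s4")
o=r.get_obs();print(o["tcp_pos"],o["contact_force"],o["wrist_torque"])
cv2.imwrite("pics/c4.png",np.hstack([cv2.resize(a[150:360,220:430],(400,400)),cv2.resize(s[130:230,290:390],(400,400),interpolation=2)]))
E
```

```text
[0.65389945 0.04671078 0.12993481] [-0.24481157  0.19632848 -1.0369617 ] [-0.0040403  -0.03120057 -0.00735091]
```

View pics/c4.png

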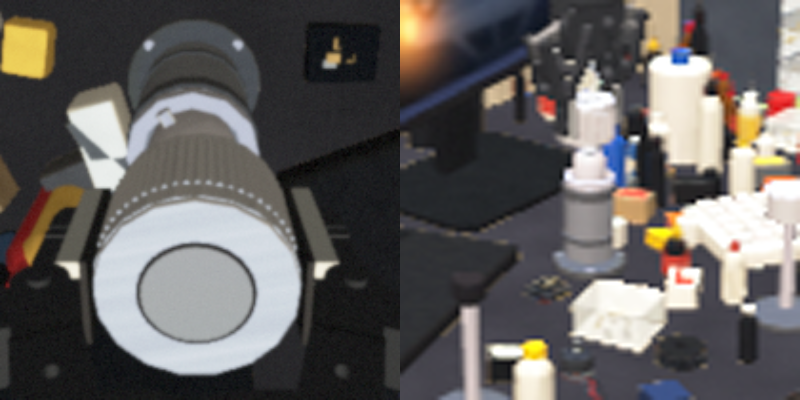

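The cell hangs concentrically above the spigot in both views (scene crop: cell at x≈592, spigot at x≈590). Lowering.

Call:
carry_out(
  steps=[
    [[0, 0, -0.3, 0, 0, 0], [0, 0, -0.6, 0, 0, 0], [0, 0, -0.85, 0, 0, 0], [0, 0, -0.85, 0, 0, 0], [0, 0, -0.85, 0, 0, 0]],
  ],
)

```text
time: 5.28
tcp_pos: [0.6528, 0.0461, 0.1066]
tcp_rot: [[-1.0, 0.003, -0.002], [0.003, 1.0, 0.0], [0.002, 0.0, -1.0]]
contact_force: [-0.7, -1.6, -2.0]
finger_gap: 0.561
grip_force: 62.2
```

Bore is on the spigot. Nudge y by −1 mm, lower onto the pins.

Call:
carry_out(
  steps=[
    [[0, -0.04, -0.15, 0, 0, 0], [0, -0.04, -0.3, 0, 0, 0], [0, -0.04, -0.4, 0, 0, 0], [0, -0.04, -0.4, 0, 0, 0], [0, -0.04, -0.4, 0, 0, 0]],
  ],
)

```text
time: 5.7
tcp_pos: [0.6531, 0.0453, 0.0995]
tcp_rot: [[-1.0, 0.003, 0.001], [0.003, 1.0, 0.0], [-0.001, 0.0, -1.0]]
contact_force: [-6.7, -0.5, 10.2]
finger_gap: 0.561
grip_force: 63.5
```

It is resting on the pins with about 11 N. Easing x and turning slowly.

Call:
carry_out(
  steps=[
    [[-0.04, 0, 0, 0, 0, 0], [-0.04, 0, 0, 0, 0, -0.06], [-0.04, 0, 0, 0, 0, -0.12], [-0.04, 0, 0, 0, 0, -0.18], [-0.04, 0, 0, 0, 0, -0.24]],
  ],
)

```text
time: 6.12
tcp_pos: [0.6526, 0.0447, 0.0997]
tcp_rot: [[-0.97, 0.243, 0.002], [0.243, 0.97, -0.001], [-0.002, -0.001, -1.0]]
contact_force: [-6.5, -0.8, 11.6]
finger_gap: 0.563
grip_force: 63.4
```

Call:
carry_out(
  steps=[
    [[0, 0, 0, 0, 0, -0.06], [0, 0, 0, 0, 0, -0.12], [0, 0, 0, 0, 0, -0.18], [0, 0, 0, 0, 0, -0.24], [0, 0, 0, 0, 0, -0.3]],
  ],
)

```text
time: 6.53
tcp_pos: [0.6524, 0.045, 0.0997]
tcp_rot: [[-0.855, 0.518, 0.001], [0.518, 0.855, -0.001], [-0.002, 0.0, -1.0]]
contact_force: [-7.0, 0.1, 12.1]
finger_gap: 0.557
grip_force: 63.3
```

Call:
carry_out(
  steps=[
    [[-0.06, 0, 0, 0, 0, -0.06], [-0.06, 0, 0, 0, 0, -0.12], [-0.06, 0, 0, 0, 0, -0.18], [-0.06, 0, 0, 0, 0, -0.24], [-0.06, 0, 0, 0, 0, -0.3]],
  ],
)

```text
time: 6.95
tcp_pos: [0.652, 0.0452, 0.0998]
tcp_rot: [[-0.664, 0.748, 0.004], [0.748, 0.664, -0.0], [-0.003, 0.003, -1.0]]
contact_force: [-2.3, 0.1, 9.1]
finger_gap: 0.563
grip_force: 63.0
```

Call:
carry_out(
  steps=[
    [[0, 0, 0, 0, 0, -0.06], [0, 0, 0, 0, 0, -0.12], [0, 0, 0, 0, 0, -0.18], [0, 0, 0, 0, 0, -0.24], [0, 0, 0, 0, 0, -0.3]],
  ],
)

```text
time: 7.37
tcp_pos: [0.6517, 0.0456, 0.0985]
tcp_rot: [[-0.412, 0.911, 0.003], [0.911, 0.412, 0.001], [-0.001, 0.003, -1.0]]
contact_force: [-0.3, 1.9, -1.2]
finger_gap: 0.559
grip_force: 62.2
```

The support force vanished and z is falling, so the keyways are over the pins. Pushing down at this angle.

Call:
carry_out(
  steps=[
    [[0, 0, -0.1, 0, 0, 0], [0, 0, -0.2, 0, 0, 0], [0, 0, -0.3, 0, 0, 0], [0, 0, -0.3, 0, 0, 0], [0, 0, -0.3, 0, 0, 0]],
  ],
)

```text
time: 7.78
tcp_pos: [0.6515, 0.0461, 0.0903]
tcp_rot: [[-0.417, 0.909, 0.002], [0.909, 0.417, 0.001], [0.0, 0.002, -1.0]]
contact_force: [-0.1, 5.5, 3.7]
finger_gap: 0.561
grip_force: 62.6
```

Call:
carry_out(
  steps=[
    [[0, 0.05, -0.1, 0, 0, 0], [0, 0.05, -0.2, 0, 0, 0], [0, 0.05, -0.3, 0, 0, 0], [0, 0.05, -0.3, 0, 0, 0], [0, 0.05, -0.3, 0, 0, 0]],
  ],
)

```text
time: 8.2
tcp_pos: [0.6521, 0.0464, 0.0878]
tcp_rot: [[-0.417, 0.909, 0.005], [0.909, 0.417, -0.001], [-0.003, 0.005, -1.0]]
contact_force: [-8.3, 3.2, 30.3]
finger_gap: 0.556
grip_force: 64.6
```

Stopped hard at home with 30 N. Ease off a little and let it settle.

Call:
carry_out(
  steps=[
    [[-0.03, 0.03, 0.07, 0, 0, 0], [-0.03, 0.03, 0.07, 0, 0, 0], [-0.03, 0.03, 0.07, 0, 0, 0], [-0.03, 0.03, 0.07, 0, 0, 0], [-0.03, 0.03, 0.07, 0, 0, 0]],
  ],
)

```text
time: 8.62
tcp_pos: [0.6521, 0.0465, 0.0878]
tcp_rot: [[-0.417, 0.909, 0.006], [0.909, 0.417, -0.001], [-0.004, 0.005, -1.0]]
contact_force: [-3.0, 0.4, 18.5]
finger_gap: 0.557
grip_force: 63.7
```

```bash
python3 - <<'E'
from h import *
a,c=grab("wrist","w5"); s,_=grab("scene","s5")
o=r.get_obs();print(o["tcp_pos"],o["contact_force"],o["grip_force"],o["wrist_torque"],o["time"])
cv2.imwrite("pics/c5.png",np.hstack([cv2.resize(a[150:360,220:430],(400,400)),cv2.resize(s[130:230,290:390],(400,400),interpolation=2)]))
E
```

```text
[0.6520384  0.04645945 0.08780163] [-2.27309777  1.47438486 18.9766128 ] 63.66282241422596 [-0.11911917  0.76080669 -0.02915353] 8.7167
```

View pics/c5.png

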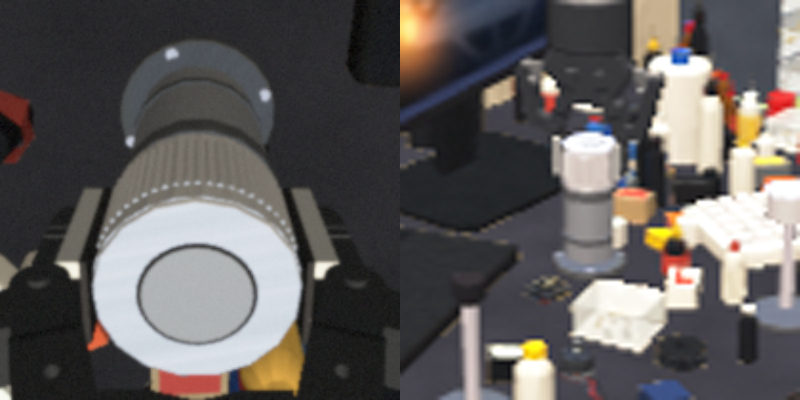

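The cell sits flush on the camera body with no spigot showing. z did not change between 30 N and 18.5 N, so it is on the hard stop. Handing in.

```bash
python3 -c "
from rig import r
print(r.finish_job())"
```

```text
the job is handed in; nothing more can be done
None
```

I handed the job in at about 8.7 s with the filter cell keyed over the pins and stopped on the shoulder, still gripped (64 N) and pushed down with about 19 N; the judge's verdict was not shown to me.

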